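Open the filter compartment of the camera unit

TASK

Open the filter compartment of the camera unit, the one with the round lens barrel: press its snap tab fully in (it stays in), then push the released cover off its seat and along the rails until it rests against the end stop by the lens. Only touch with the fingertips: the cover must slide, never be lifted. Leave the finned light-source unit shut, and leave the other things where they stand.

Things in the scene. Friction and masses are not known exactly. Their poses are not given: they have to be found in the camera images.
- camera: Camera unit, to be opened: dark housing with a round black lens barrel (48 mm across, 40 long) on its +x end. Fixed. Origin: on the table, mid-unit; x along the rails from cover to lens, y left, z up. x -98 to +104 mm, 81 wide (foot flange 101). Rails along both sides, whole length: tops at z 68 mm, 67 apart inside. Low lip at the -x end, top z 65.
- camera_tab (a joint): Slide of the camera unit's snap tab, m: 0 = out (found at 0 to 0.001), 6 mm above the seat, blocking the cover; 0.009 = fully in. Moves straight down against about 4 N, no return spring, stays where left. Once fully in, the cover passes over it.
- camera_tab_top (a point): Centre of the top of the camera unit's snap tab, a ribbed black block 34 mm (x, along the rails) x 30 mm (y), in the middle of the unit right in front of the cover's front edge (2 mm gap); moves with the tab. Height 66 mm when out, 57 mm when fully in.
- camera_cover: Loose aluminium cover of the camera unit, 0.1 to 0.2 kg: plate 70 (x) x 64 (y) x 8 mm; upright push rib across its rear (-x) end, 8 thick, 56 wide, top 31 mm above the underside. Origin: centre of the underside; axes as the unit's. In the unit's frame: seated x -55.5, z 60 mm; home against the end stop x +63, z 56. Slides between the rails, 1.5 mm play each side.
- camera_cover_rib (a point): Middle of the rear (-x) face of the push rib of the camera unit's cover, 20 mm above the plate's underside: the face to push on, towards the unit's +x.
- camera_seat (a point): Centre of the camera unit's cover seat, at seat height (z 60 mm): the rim round the open compartment, x -92 to -20 mm in the unit's frame.
- camera_stop (a point): Foot of the inner face of the camera unit's end stop (unit x +98 mm), at deck height z 56 mm; the stop's top is at z 68. The deck runs from the seat (unit x -20) to here, 4 mm lower than the seat.
- source: The light-source unit, to be left shut: same housing, cover and tab as the camera unit, but with six upright cooling fins (30 mm long) at its +x end in place of the lens barrel. Frame and sizes as the camera unit's.
- source_tab (a joint): Slide of the source unit's snap tab, m: 0 = out (found at 0 to 0.001), 6 mm above the seat, blocking the cover; 0.009 = fully in. Moves straight down against about 4 N, no return spring, stays where left. Once fully in, the cover passes over it.
- source_tab_top (a point): Centre of the top of the source unit's snap tab, a ribbed black block 34 mm (x, along the rails) x 30 mm (y), in the middle of the unit right in front of the cover's front edge (2 mm gap); moves with the tab. Height 66 mm when out, 57 mm when fully in.
- source_cover: Loose aluminium cover of the source unit, 0.1 to 0.2 kg: plate 70 (x) x 64 (y) x 8 mm; upright push rib across its rear (-x) end, 8 thick, 56 wide, top 31 mm above the underside. Origin: centre of the underside; axes as the unit's. In the unit's frame: seated x -55.5, z 60 mm; home against the end stop x +63, z 56. Slides between the rails, 1.5 mm play each side.
- post: loose bystander: steel optical post, 13 mm thick, 85 mm tall on a 40 mm round foot; origin under its centre
- lens_cap: loose bystander: flat black cap, 34 mm across, 12 mm high; origin under its centre
- driver: loose bystander: screwdriver lying flat, 170 mm long; origin under it
- cleaner: loose bystander: white bottle 52 mm across, 125 mm tall; origin under its centre
- mirror: loose bystander: small square mirror mount with two adjuster screws, 50 mm wide, 60 mm tall; origin under its centre
- lens_ring: loose bystander: dark steel ring, 44 mm across, 14 mm high; origin under its centre
Things that resemble listed ones, but are neither listed nor needed, are in the scene too. Leave any turquoise or yellow look-alike of the camera_cover alone.

How it is judged:
On the way, in this order (a step that is already met when the one before it is completed fails the run):
1. the camera unit's tab is pressed fully in (more than 7.5 mm of 9) while the cover is still on its seat (value of joint camera_tab above 0.0075 m and x of camera_cover in the frame of camera below -0.045 m), for 0.1 s.
2. the cover has been pushed off its seat (x of camera_cover in the frame of camera above 0.02 m), for 0.1 s.
At the end, for the whole second after the job is handed in: The camera unit's cover lies flat and still on the deck between the rails, within 8 mm of the end stop; its tab is in; the source unit's tab is out (less than 3 mm in) and its cover within 6 mm of where it was; every bystander is within 20 mm of where it stood (x of camera_cover in the frame of camera between 0.055 and 0.067 m and y of camera_cover in the frame of camera between -0.006 and 0.006 m and z of camera_cover in the frame of camera between 0.052 and 0.0595 m and angle between camera_cover's own z axis and vertical below 0.06 rad and linear speed of camera_cover below 0.01 m/s and value of joint camera_tab above 0.006 m and value of joint source_tab below 0.003 m and distance of source_cover from where it was at the start of the episode below 0.006 m and distance of each of post, lens_cap, driver, cleaner, mirror, lens_ring from where it was at the start of the episode below 0.02 m); the robot touches nothing.
It fails at once if the camera unit's cover is lifted (more than 10 mm above its seat) or tipped (more than 0.3 rad) (z of camera_cover in the frame of camera above 0.07 m or angle between camera_cover's own z axis and vertical above 0.3 rad).
It fails at once if the source unit's tab is pressed (3 mm or more) or its cover is moved by more than 6 mm (value of joint source_tab above 0.003 m or distance of source_cover from where it was at the start of the episode above 0.006 m).
It fails at once if a bystander is moved by more than 20 mm (distance of any of post, lens_cap, driver, cleaner, mirror, lens_ring from where it was at the start of the episode above 0.02 m).
It also fails if it takes over 43 s, if anything falls off the work surface, if the arm or the gripper's body presses on something with over 40 N, if the wrist force passes 120 N, or if a joint passes its speed limit or range.

ROBOT

A 6-joint arm with a two-finger parallel gripper is mounted at the origin on the work surface. World frame = base frame: x ahead of the robot, y to its left, z up, the work surface at z = 0. Lengths are in m, angles in rad, forces in N, time in s.
With the tool pointing down it reaches from about 0.275 to 0.975 m from the base axis. Payload 8.4 kg.
Tool frame: the origin (TCP) lies midway between the tips of the shut fingers; the grasp point (between the pads) lies 19 mm behind it; z points along the fingers, y is the direction in which the jaws open and shut (so a half turn about z gives the same grasp; the last joint's range is limited). The gripper opens to 92 mm and grips with 3 to 60 N. Pads are 20 mm wide; open, the fingers measure 128 mm over their backs; the gripper's body (75 mm by 189 mm) begins 69 mm behind the grasp point.
Start: joints at [1.14, 0.353, 1.633, -0, 1.155, -0.002], TCP at [0.26, 0.568, 0.19] pointing down, gripper open.
Joint ranges: [-2.63, 2.63], [-0.92, 2.1], [0.06, 2.66], [-1.3, 4.44], [0, 2.69], [-3.02, 3.02]. Speed limits (rad/s): [2.22, 2.22, 2.79, 3.14, 3.14, 3.14].

INTERFACE

Orientations are given as a rotation vector (axis times angle).
In Python, from plant import * gives the robot as it stands. The module is installed in compiled form; this text tells all that it offers.
- The arm moves only by the tool send_rows, never from a script. Its argument "deltas" is one flat list of numbers, 7 for each row, row after row: the turn, a rotation vector about the tool's x, y, z in rad, then the shift along the tool's x, y, z in cm, then the opening in per cent of the stroke, from 0 (shut) to 100 (fully open). A call has 1 to 20 rows; each row shifts and turns the commanded pose from where the row before left it, along the tool's axes as they then stand; what a row does not reach is not made up. A row lasts 1/10 s, in which the tool goes at most 50 mm and 8.59 degrees, less where a joint would pass 70% of its speed; a pose out of reach is approached as far as the arm can. A call with a gripper value outside its range is refused whole. The fingers move at their own pace and stop on an object; "grip_force" is the grip in N (left out, the last holds). Time passes only in rows, so rows that do not move let the fingers close. It gives the time, the measured TCP pose, the force and the opening at its end, in the units of the state.
- state(): the state, without advancing time (a new reading comes with each control period).
- get_image(name): name is "side" or "top"; returns a dict with "image" (480x640x3 uint8, red, green, blue), "mtx" (3x3 intrinsics, pixels), "k1" (the pictures are not rectified: a ray, as slopes to the right and down, at radius r is drawn at 1 + k1 r^2 times it, then the intrinsics apply), "R" (3x3) and "t" (3): a world point X has camera coordinates R X + t. Camera axes: x right, y down, z forward; pixel columns grow to the right and rows downward; lengths in m; the calibration is good to about 2 mm. A picture is of the moment at which its call begins. There is no depth.
- close_job(): hands the job in, once; it reports no verdict.
The state is a dict: "t": time; "qpos": joint angles; "joint_vel": joint speeds; "tau": joint torques, N m; "tool_pos": TCP position; "eef_rot": TCP orientation; "contact_force": force on the tool from outside, world axes, zero at the start; "torque": the same for the moment, N m; "finger_gap": finger opening in m.
Only numpy, scipy, OpenCV 4.12 (cv2) and the standard library are available. Lean on these libraries where they do the work, as an engineer would, in place of code of your own. Each camera call takes 0.05 s, during which the arm holds its last target. There are 200 camera calls.

## Working session

There is one attempt and no reset: what is moved stays moved. The work goes in short steps, Python scripts to look and compute and a tool call to move; the robot and the scene stay as the last step left them, time stands still between calls to the robot, and variables do not carry over. Pictures are saved under pics/ and viewed, about 8 in all and at most 12, crops included, and the job is handed in when it is done.

Besides the shell and the picture viewer there is one more tool, called after "Call:" as name(argument=value, ...) on one line, values as JSON. send_rows: Moves the arm, as the interface text tells. Its arguments: {"type":"object","properties":{"deltas":{"type":"array"},"grip_force":{"type":"number"}},"required":["deltas"]}

```bash
mkdir -p pics
cat > h.py <<'E'
import numpy as np, cv2
from plant import *
def snap(n,f):
    d=get_image(n); np.savez('pics/'+f+'.npz',**d); cv2.imwrite('pics/'+f+'.png',d['image'][:,:,::-1]); return d
def load(f): return dict(np.load('pics/'+f+'.npz'))
def dist(d): return np.array([float(d['k1']),0,0,0,0])
def px(d,X):
    return cv2.projectPoints(np.atleast_2d(np.array(X,float)),cv2.Rodrigues(d['R'])[0],d['t'],d['mtx'],dist(d))[0][:,0]
def ray(d,uv,z):
    p=cv2.undistortPoints(np.array(uv,float).reshape(-1,1,2),d['mtx'],dist(d))[:,0]
    v=np.c_[p,np.ones(len(p))]@d['R']; c=-d['R'].T@d['t']
    return c+v*((z-c[2])/v[:,2])[:,None]
E
python3 - <<'E'
from h import *
print(state())
for n in('top','side'):
    d=snap(n,n+'0'); print(n,-d['R'].T@d['t'],d['k1'],d['mtx'][0,0])
E
```

```text
{'t': 0.0, 'qpos': array([ 1.13958510e+00,  3.53677256e-01,  1.63412404e+00, -2.05843170e-05,
        1.15519695e+00, -2.38723381e-03]), 'joint_vel': array([ 0.00109532, -0.00035435, -0.003126  , -0.001857  , -0.00081514,
        0.00078269]), 'tau': array([ 1.37402825e-03, -5.93828452e+01, -3.34232783e+01,  6.99770031e-02,
        2.31901521e-02, -9.31820432e-05]), 'tool_pos': array([0.25965406, 0.56792905, 0.18904986]), 'eef_rot': array([-6.68372505e-01, -3.06938004e+00,  2.16237588e-03]), 'contact_force': array([-0.38833759,  0.19655185, -0.49218151]), 'torque': array([ 0.03507806, -0.05800124,  0.01307658]), 'finger_gap': 0.0920652783820905}
top [ 0.24762993 -0.0024292   1.34179131] -0.1468404958538323 551.6331007510895
side [ 0.1706324  -0.91591031  0.68679467] -0.1124256626585888 459.56694228184915
```

View pics/top0.png

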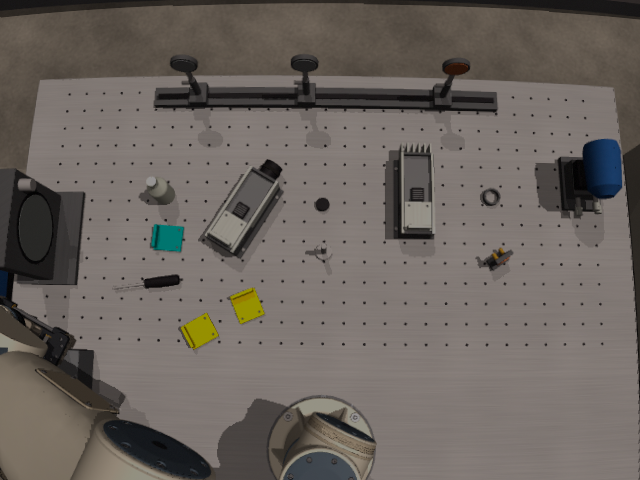

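View pics/side0.png

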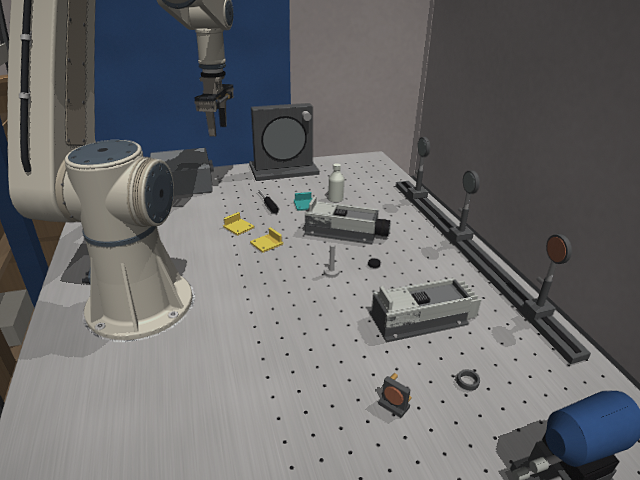

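In the top view, two units could be meant. The one at (242,210) has a round black barrel at (271,170), so it is the camera unit. The one at (416,190) has fins at (416,150), so it is the source. The yellow parts at (200,331) and (247,306) and the turquoise one at (168,238) are look-alikes to leave alone. I'll confirm the camera unit with an enlarged crop.

Run:
```python
from h import *
i=cv2.imread('pics/top0.png')[150:270,190:300]
j=cv2.imread('pics/side0.png')[190:255,290:400]
a=cv2.resize(i,None,fx=5,fy=5,interpolation=cv2.INTER_CUBIC)
cv2.imwrite('pics/c1.png',a)
```

```text
(no output)
```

View pics/c1.png

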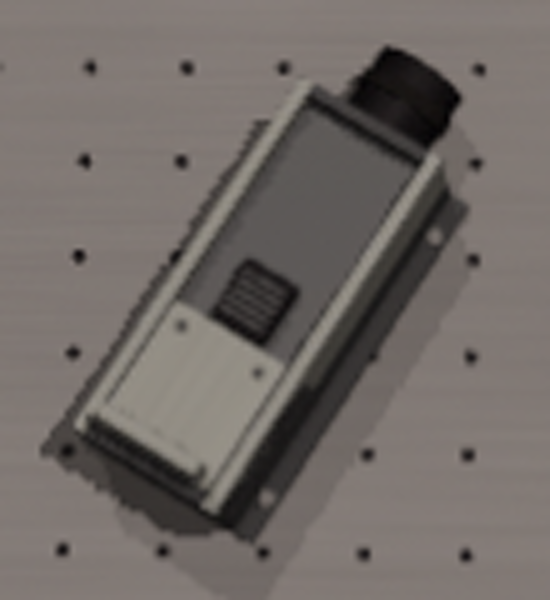

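The crop shows the round barrel at the upper right, the cover seated with its rib at the lower left, and the ribbed tab at crop (257,300). This is the camera unit. Next I measure its pose.

Run:
```python
from h import *
d=load('top0')
f=lambda *p:np.array(p)/5-.4+[190,150]   # crop pixel -> full
rails=ray(d,f((305,82),(440,158),(78,427),(216,514)),.068)
tab=ray(d,f((257,300)),.066)[0]; cf=ray(d,f((180,302),(285,361)),.068)
print(rails.round(4)); print('w',np.linalg.norm(rails[0]-rails[1]),np.linalg.norm(rails[2]-rails[3]),'L',np.linalg.norm(rails[0]-rails[2]),np.linalg.norm(rails[1]-rails[3]))
ax=(rails[0]+rails[1]-rails[2]-rails[3])[:2]; yaw=np.arctan2(ax[1],ax[0]); print('yaw',np.degrees(yaw))
print('cover edge w',np.linalg.norm(cf[0]-cf[1]),'tab',tab.round(4))
u=np.array([np.cos(yaw),np.sin(yaw)]);v=np.array([-u[1],u[0]])
o=rails.mean(0)[:2]; print('centre rails',o,'tab rel',(tab[:2]-o)@u,(tab[:2]-o)@v,'cover front',(cf[:,:2]-o)@u)
# fit yaw/origin on side too: overlay model in both
for n,s in(('top0',5),('side0',6)):
    d=load(n); im=d['image'][:,:,::-1].copy()
    x0,y0=(190,150) if n=='top0' else (290,185)
    c=cv2.resize(im[y0:y0+110,x0:x0+120],None,fx=5,fy=5,interpolation=cv2.INTER_CUBIC)
    def P(x,y,z): w=o+u*x+v*y; return (px(d,[w[0],w[1],z])[0]+.4-[x0,y0])*5
    for poly,z in(([(-98,-40.5),(98,-40.5),(98,40.5),(-98,40.5)],.068),([(-20.5,-32),(-20.5,32)],.068),([(-18.5,-15),(15.5,-15),(15.5,15),(-18.5,15)],.066),([(-90.5,-28),(-90.5,28),(-82.5,28),(-82.5,-28)],.091)):
        q=np.array([P(a/1000,b/1000,z) for a,b in poly]).astype(int); cv2.polylines(c,[q],True,(0,0,255),1)
    cv2.imwrite(f'pics/ov_{n}.png',c)
a,b=cv2.imread('pics/ov_top0.png'),cv2.imread('pics/ov_side0.png')
k=cv2.hconcat([a,b]);cv2.imwrite('pics/ov.png',cv2.resize(k,(800,int(800*k.shape[0]/k.shape[1]))))
```

```text
[[0.6701 0.1804 0.068 ]
 [0.6323 0.1136 0.068 ]
 [0.4982 0.2819 0.068 ]
 [0.4574 0.2141 0.068 ]]
w 0.07672654967541748 0.07921232006847588 L 0.19957213045793734 0.20173152547255394
yaw -30.226247710577088
cover edge w 0.058859221707262065 tab [0.5615 0.1993 0.066 ]
centre rails [0.5644989  0.19750327] tab rel -0.0034460926339209817 2.0681943005266228e-05 cover front [-0.02351478 -0.02194052]
```

View pics/ov.png

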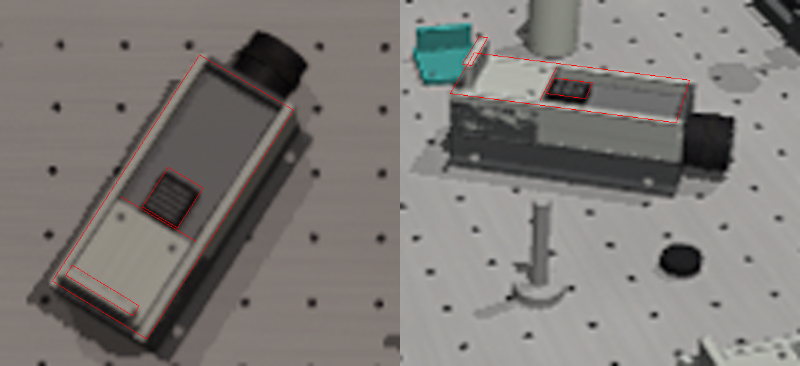

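Pose found: the rail width and length match, allowing for the stop at +104. The unit's origin is about (0.562, 0.199) with yaw −30.2°. Now I work out the approach in tool axes.

```bash
cat >> h.py <<'E'
from scipy.spatial.transform import Rotation as Ro
yaw=np.radians(-30.2); O=np.array([.5619,.1990]); u=np.array([np.cos(yaw),np.sin(yaw)]); v=np.array([-u[1],u[0]])
def W(x,y,z): w=O+u*x/1000+v*y/1000; return np.array([w[0],w[1],z/1000])
RT=np.c_[np.r_[-u,0],np.r_[v,0],[0,0,-1]]
def where():
    s=state(); p=s['tool_pos']-np.r_[O,0]; R=Ro.from_rotvec(s['eef_rot']).as_matrix()
    print('t',round(s['t'],2),'unit xyz mm',np.round([p[:2]@u*1e3,p[:2]@v*1e3,p[2]*1e3],1),'turn left',Ro.from_matrix(R.T@RT).as_rotvec().round(4),'F',s['contact_force'].round(1),'gap',round(s['finger_gap'],4),'q6',s['qpos'][5].round(2))
def go(x,y,z): s=state(); print('cm in final tool axes',(RT.T@(W(x,y,z)-s['tool_pos'])*100).round(2))
E
python3 - <<'E'
from h import *
where(); go(-1.5,0,110)
E
```

```text
t 0.1 unit xyz mm [-446.9  166.9  189.1] turn left [-0.0012  0.0001  0.0983] F [-0.   0.2 -0.5] gap 0.0918 q6 -0.0
cm in final tool axes [-44.54 -16.69   7.91]
```

Call:
send_rows(deltas=[0, 0, 0.098, 0, 0, 0, 0, 0, 0, 0, -1.5, -0.5, 0, 0, 0, 0, 0, -3, -1.1, 0, 0, 0, 0, 0, -3, -1.1, 0, 0, 0, 0, 0, -3, -1.1, 0, 0, 0, 0, 0, -3, -1.1, 0, 0, 0, 0, 0, -3, -1.1, 0, 0, 0, 0, 0, -3, -1.1, 0, 0, 0, 0, 0, -3, -1.1, 0, 0, 0, 0, 0, -3, -1.1, 0, 0, 0, 0, 0, -3, -1.1, 0, 0, 0, 0, 0, -3, -1.1, 0, 0, 0, 0, 0, -3, -1.2, 0, 0, 0, 0, 0, -3, -1.2, 0, 0, 0, 0, 0, -3, -1.2, 1, 0, 0, 0, 0, -3, -1.2, 2, 0, 0, 0, 0, -1, -0.4, 2, 0, 0, 0, 0, 0, 0, 2, 0, 0, 0, 0, 0, 0, 0, 0, 0, 0, 0, 0, 0, 0, 0], grip_force=20)

```text
t: 2.1
tool_pos: [0.5602, 0.1997, 0.1199]
eef_rot: [-0.816, -3.033, 0.001]
contact_force: [-0.2, 0.2, -0.3]
finger_gap: 0.0
```

Run:
```python
from h import *
where(); go(-1.5,0,90)
a=snap('top','t1')['image'][130:280,170:320,::-1]; b=snap('side','s1')['image'][110:260,270:420,::-1]
k=cv2.hconcat([a,b]); cv2.imwrite('pics/m1.png',cv2.resize(k,(800,400),interpolation=cv2.INTER_CUBIC))
```

```text
t 2.1 unit xyz mm [ -1.8  -0.3 119.9] turn left [-0.0008 -0.0006  0.0014] F [-0.2  0.2 -0.3] gap 0.0 q6 -0.71
cm in final tool axes [-0.03  0.03  2.99]
```

View pics/m1.png

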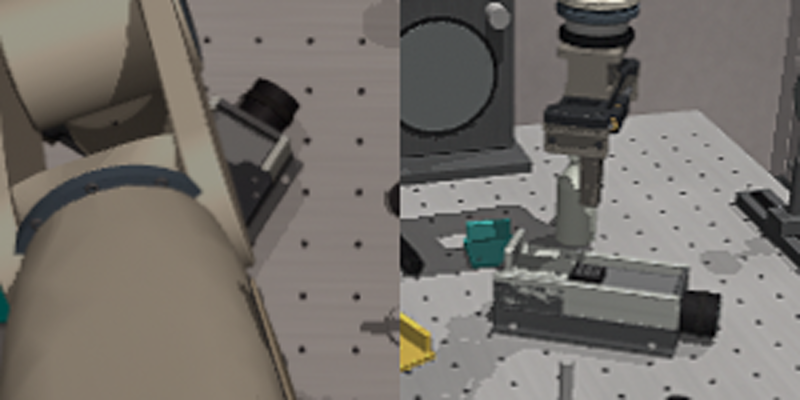

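The side view shows the shut fingertips hanging right above the tab, with about 50 mm still to go. I descend and press, watching the force.

Call:
send_rows(deltas=[0, 0, 0, 0, 0, 2, 0, 0, 0, 0, 0, 0, 1.5, 0, 0, 0, 0, 0, 0, 1, 0, 0, 0, 0, 0, 0, 0.4, 0, 0, 0, 0, 0, 0, 0.3, 0, 0, 0, 0, 0, 0, 0.2, 0, 0, 0, 0, 0, 0, 0.2, 0, 0, 0, 0, 0, 0, 0.2, 0, 0, 0, 0, 0, 0, 0.2, 0, 0, 0, 0, 0, 0, 0.1, 0, 0, 0, 0, 0, 0, 0.1, 0, 0, 0, 0, 0, 0, 0, 0])

```text
t: 3.4
tool_pos: [0.5605, 0.2003, 0.0577]
eef_rot: [-0.818, -3.033, 0.0]
contact_force: [-0.6, 0.2, -0.2]
finger_gap: 0.0002
```

Call:
send_rows(deltas=[0, 0, 0, 0, 0, 0.1, 0, 0, 0, 0, 0, 0, 0.1, 0, 0, 0, 0, 0, 0, 0.1, 0])

```text
t: 3.7
tool_pos: [0.5606, 0.2003, 0.0548]
eef_rot: [0.818, 3.033, 0.0]
contact_force: [-0.1, -0.5, 0.2]
finger_gap: 0.0006
```

No force at 54.8 mm, where the tab should already be in contact. I need to look before pressing further.

Run:
```python
from h import *
where()
b=snap('side','s2')['image'][140:260,280:400,::-1]
cv2.imwrite('pics/m2.png',cv2.resize(b,(600,600),interpolation=cv2.INTER_CUBIC))
d=load('s2'); print(px(d,[W(-1.5,0,57),W(-1.5,0,66),state()['tool_pos']])-[280,140])
```

```text
t 3.7 unit xyz mm [-1.8  0.5 54.8] turn left [0.0001 0.0001 0.0003] F [-0.1 -0.5  0.2] gap 0.0006 q6 -0.7
[[59.39951974 73.76835847]
 [59.50672138 71.02803356]
 [59.26884113 74.42831748]]
```

View pics/m2.png

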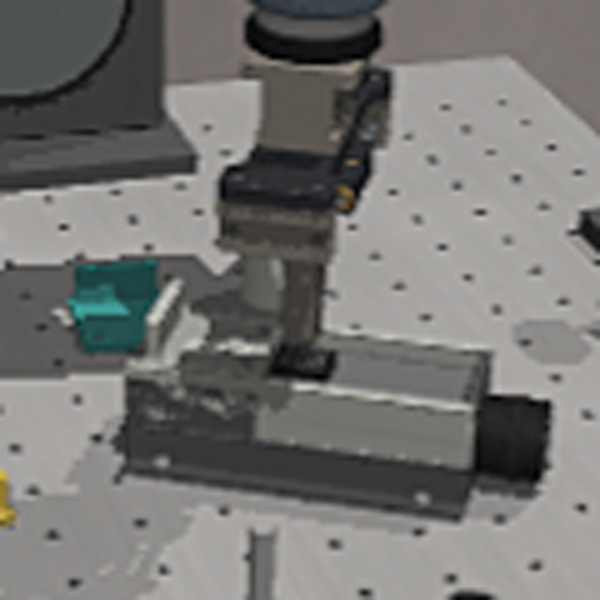

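The tan fingertips end at crop (300,345), but the measured TCP projects to (296,372). The tab still looks out. I check the same offset in the earlier pictures.

Run:
```python
from h import *
d=load('s1'); print('s1 pred',(px(d,[W(-1.8,-.3,119.9)])-[270,110])*400/150+[400,0], 'seen ~591,205')
d=load('side0'); print('s0 pred',px(d,[[.2597,.5679,.189]]))
d=load('s2'); 
for h in (55,60,66,70,75,80): print(h,((px(d,[W(-1.5,0,h)])-[280,140])*5).round(0))
p=load('side0')['image'][90:150,180:240,::-1]; q=load('s1')['image'][130:210,305:385,::-1]; r=load('s2')['image'][185:225,315:355,::-1]
cv2.imwrite('pics/m3.png',cv2.hconcat([cv2.resize(x,(266,266),interpolation=cv2.INTER_NEAREST) for x in (p,q,r)]))
```

```text
s1 pred [[586.7671395  224.67143778]] seen ~591,205
s0 pred [[218.31931708 138.06855863]]
55 [[297. 372.]]
60 [[297. 364.]]
66 [[298. 355.]]
70 [[298. 349.]]
75 [[298. 341.]]
80 [[298. 334.]]
```

View pics/m3.png

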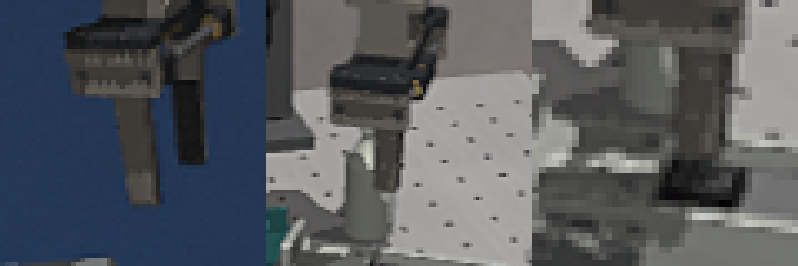

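In all three pictures the fingertips sit 17–22 mm above the reported TCP. A sideways error would have put them into a rail or the cover, and there is no force. So the real tips are higher than stated, now at about z 72–75, and haven't reached the tab yet. I continue down, guided by force.

Call:
send_rows(deltas=[0, 0, 0, 0, 0, 0.2, 0, 0, 0, 0, 0, 0, 0.2, 0, 0, 0, 0, 0, 0, 0.2, 0, 0, 0, 0, 0, 0, 0.1, 0])

```text
t: 4.15
tool_pos: [0.5604, 0.2003, 0.0475]
eef_rot: [-0.818, -3.033, 0.0]
contact_force: [0.5, -0.4, -0.3]
finger_gap: 0.0005
```

Call:
send_rows(deltas=[0, 0, 0, 0, 0, 0.1, 0, 0, 0, 0, 0, 0, 0.1, 0, 0, 0, 0, 0, 0, 0.1, 0])

```text
t: 4.45
tool_pos: [0.5606, 0.2004, 0.0447]
eef_rot: [0.818, 3.033, 0.0]
contact_force: [0.6, 0.2, 0.2]
finger_gap: 0.0006
```

Call:
send_rows(deltas=[0, 0, 0, 0, 0, 0.1, 0, 0, 0, 0, 0, 0, 0.1, 0])

```text
t: 4.65
tool_pos: [0.5606, 0.2003, 0.0427]
eef_rot: [0.818, 3.033, 0.0]
contact_force: [0.2, -0.2, -0.2]
finger_gap: 0.0006
```

Call:
send_rows(deltas=[0, 0, 0, 0, 0, 0.1, 0, 0, 0, 0, 0, 0, 0.1, 0])

```text
t: 4.85
tool_pos: [0.5606, 0.2004, 0.0408]
eef_rot: [0.818, 3.033, 0.0]
contact_force: [-2.1, -0.7, 3.3]
finger_gap: 0.0003
```

Run:
```python
from h import *
where()
snap('side','s3')
f=lambda n:cv2.resize(load(n)['image'][180:230,305:365,::-1],(480,400),interpolation=cv2.INTER_CUBIC)
cv2.imwrite('pics/m4.png',cv2.resize(cv2.hconcat([f('s2'),f('s3')]),(800,333)))
```

```text
t 4.85 unit xyz mm [-1.8  0.5 40.8] turn left [0.     0.     0.0004] F [-2.1 -0.7  3.3] gap 0.0003 q6 -0.7
```

View pics/m4.png

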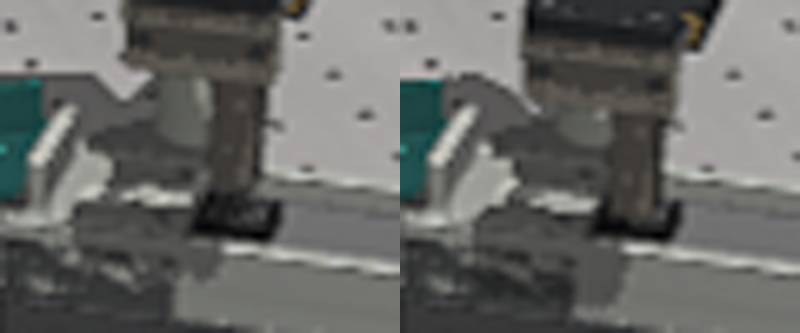

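The tips now cover the tab, at crop (640,215), and the force reads 3.3 N. Contact comes at a reported TCP z of about 41.5 mm, so the tips are about 24 mm above the reported TCP. I press 9 mm more.

Call:
send_rows(deltas=[0, 0, 0, 0, 0, 0.1, 0, 0, 0, 0, 0, 0, 0.1, 0, 0, 0, 0, 0, 0, 0.1, 0, 0, 0, 0, 0, 0, 0.1, 0, 0, 0, 0, 0, 0, 0.1, 0, 0, 0, 0, 0, 0, 0.1, 0])

```text
t: 5.5
tool_pos: [0.5606, 0.2003, 0.0347]
eef_rot: [0.818, 3.033, 0.0]
contact_force: [-0.8, -0.2, 4.0]
finger_gap: 0.0006
```

Call:
send_rows(deltas=[0, 0, 0, 0, 0, 0.1, 0, 0, 0, 0, 0, 0, 0.05, 0])

```text
t: 5.7
tool_pos: [0.5606, 0.2003, 0.0332]
eef_rot: [0.818, 3.033, 0.0]
contact_force: [-0.1, -0.0, 4.3]
finger_gap: 0.0001
```

Call:
send_rows(deltas=[0, 0, 0, 0, 0, 0.1, 0])

```text
t: 5.8
tool_pos: [0.5607, 0.2003, 0.0325]
eef_rot: [0.818, 3.033, 0.0]
contact_force: [-4.8, -2.1, 18.9]
finger_gap: 0.0005
```

The stop came firmly at 18.9 N after about 9 mm of travel, so the tab is fully in. I go up and over to behind the rib.

Call:
send_rows(deltas=[0, 0, 0, 0, 0, 0, 0, 0, 0, 0, 0, 0, -1, 0, 0, 0, 0, 0, 0, -2.5, 0, 0, 0, 0, 0, 0, -2.5, 0, 0, 0, 0, 2, 0, 0, 0, 0, 0, 0, 3, 0, 0, 0, 0, 0, 0, 3, 0, 0, 0, 0, 0, 0, 2.5, 0, 0, 0, 0, 0, 0, 1, 0, 0, 0, 0, 0, 0, 0, 0, 1.5, 0, 0, 0, 0, 0, 0, 1.5, 0, 0, 0, 0, 0, 0, 0.9, 0, 0, 0, 0, 0, 0, 0, 0])

```text
t: 7.1
tool_pos: [0.4603, 0.2576, 0.052]
eef_rot: [-0.818, -3.032, 0.003]
contact_force: [-0.4, 0.1, 1.2]
finger_gap: 0.0007
```

Run:
```python
from h import *
where()
b=snap('side','s4')['image'][160:240,280:400,::-1]
cv2.imwrite('pics/m5.png',cv2.resize(b,(780,520),interpolation=cv2.INTER_CUBIC))
```

```text
t 7.1 unit xyz mm [-117.3   -0.5   52. ] turn left [-0.0021 -0.0012  0.0003] F [-0.4  0.1  1.2] gap 0.0007 q6 -0.54
```

View pics/m5.png

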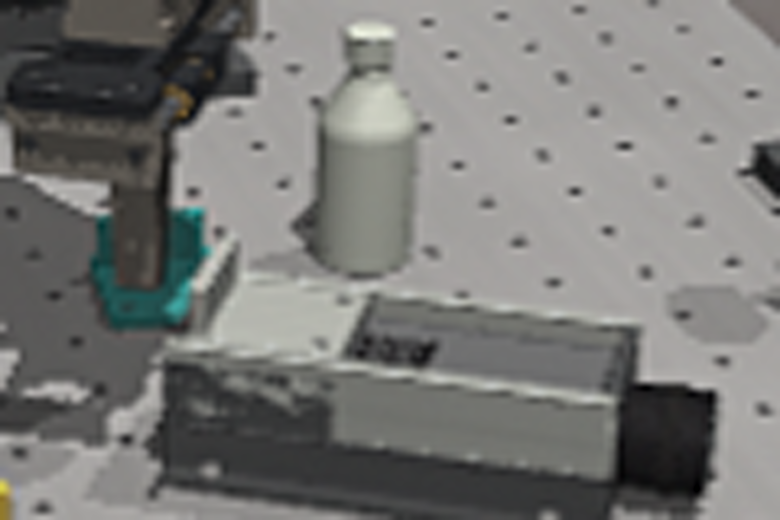

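The tab has dropped flush, at crop (395,350). The cover is still seated, and the tips are behind the rib at (137,285). I start the push, a little lower.

Call:
send_rows(deltas=[0, 0, 0, -0.5, 0, 0.3, 0, 0, 0, 0, -0.5, 0, 0, 0, 0, 0, 0, -0.4, 0, 0, 0, 0, 0, 0, -0.3, 0, 0, 0, 0, 0, 0, -0.3, 0, 0, 0, 0, 0, 0, -0.3, 0, 0, 0, 0, 0, 0, -0.3, 0, 0, 0])

```text
t: 7.85
tool_pos: [0.4837, 0.245, 0.0504]
eef_rot: [-0.818, -3.033, -0.0]
contact_force: [-1.4, 1.0, 1.6]
finger_gap: 0.0004
```

```bash
python3 -c "
from h import *
where()"
```

```text
t 7.85 unit xyz mm [-90.7   0.4  50.4] turn left [-0.     -0.0002  0.0003] F [-1.4  1.   1.6] gap 0.0004 q6 -0.58
```

Call:
send_rows(deltas=[0, 0, 0, -0.4, 0, 0, 0, 0, 0, 0, -0.4, 0, 0, 0, 0, 0, 0, -0.5, 0, 0, 0, 0, 0, 0, -0.5, 0, 0, 0, 0, 0, 0, -0.5, 0, 0, 0, 0, 0, 0, -0.5, 0, 0, 0, 0, 0, 0, -0.5, 0, 0, 0, 0, 0, 0, -0.5, 0, 0, 0, 0, 0, 0, -0.5, 0, 0, 0, 0, 0, 0, -0.5, 0, 0, 0, 0, 0, 0, -0.5, 0, 0.1, 0, 0, 0, 0, -0.5, 0, 0.1, 0, 0, 0, 0, -0.5, 0, 0.1, 0, 0, 0, 0, -0.5, 0, 0.1, 0, 0, 0, 0, -0.5, 0, 0, 0, 0, 0, 0, -0.5, 0, 0, 0, 0, 0, 0, -0.5, 0, 0, 0])

```text
t: 9.55
tool_pos: [0.5558, 0.2031, 0.0462]
eef_rot: [0.818, 3.033, -0.0]
contact_force: [-0.7, 0.0, -1.4]
finger_gap: 0.0007
```

Run:
```python
from h import *
where()
b=snap('side','s5')['image'][160:240,280:400,::-1]
cv2.imwrite('pics/m6.png',cv2.resize(b,(780,520),interpolation=cv2.INTER_CUBIC))
```

```text
t 9.55 unit xyz mm [-7.3  0.4 46.2] turn left [-0.0001  0.0001  0.0004] F [-0.7  0.  -1.4] gap 0.0007 q6 -0.7
```

View pics/m6.png

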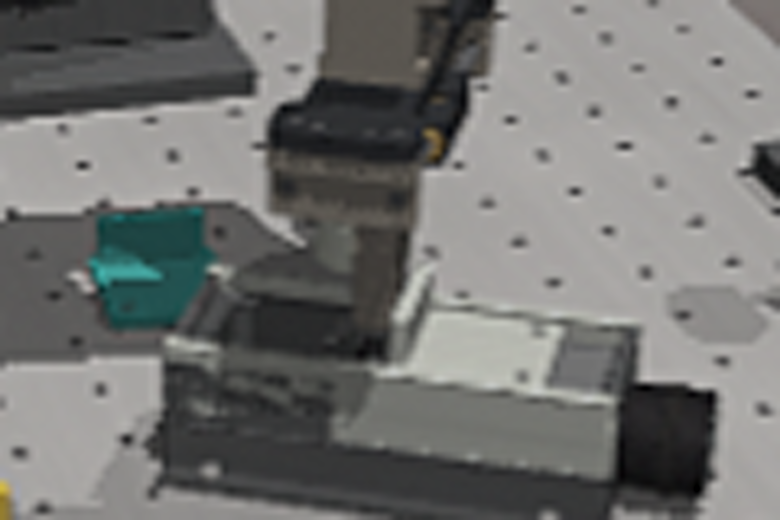

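The cover is off its seat, lying flat, with about 25 mm left to the stop. I keep pushing until the force rises.

Call:
send_rows(deltas=[0, 0, 0, -0.4, 0, 0, 0, 0, 0, 0, -0.4, 0, 0, 0, 0, 0, 0, -0.4, 0, 0, 0, 0, 0, 0, -0.3, 0, 0, 0, 0, 0, 0, -0.3, 0, 0, 0, 0, 0, 0, -0.2, 0, 0, 0])

```text
t: 10.2
tool_pos: [0.5729, 0.1932, 0.0463]
eef_rot: [0.818, 3.033, 0.0]
contact_force: [-1.0, 0.6, 0.6]
finger_gap: 0.0004
```

Call:
send_rows(deltas=[0, 0, 0, -0.15, 0, 0, 0, 0, 0, 0, -0.15, 0, 0, 0])

```text
t: 10.4
tool_pos: [0.5753, 0.1918, 0.0463]
eef_rot: [-0.818, -3.033, 0.0]
contact_force: [-0.4, 0.2, -0.5]
finger_gap: 0.0004
```

Call:
send_rows(deltas=[0, 0, 0, -0.1, 0, 0, 0, 0, 0, 0, -0.1, 0, 0, 0])

```text
t: 10.6
tool_pos: [0.577, 0.1908, 0.0463]
eef_rot: [-0.818, -3.033, 0.0]
contact_force: [-0.8, 0.1, -0.0]
finger_gap: 0.0005
```

Call:
send_rows(deltas=[0, 0, 0, -0.1, 0, 0, 0, 0, 0, 0, -0.1, 0, 0, 0])

```text
t: 10.8
tool_pos: [0.5788, 0.1898, 0.0463]
eef_rot: [0.818, 3.033, -0.0]
contact_force: [0.0, 0.3, -0.2]
finger_gap: 0.0004
```

Call:
send_rows(deltas=[0, 0, 0, -0.1, 0, 0, 0, 0, 0, 0, -0.1, 0, 0, 0])

```text
t: 11.0
tool_pos: [0.5795, 0.1893, 0.0463]
eef_rot: [-0.818, -3.031, -0.001]
contact_force: [-7.2, 5.9, 4.6]
finger_gap: 0.0002
```

The force has risen to about 9 N at unit x ≈ 20, so the cover is against the stop. I back off, go up and clear the view.

Call:
send_rows(deltas=[0, 0, 0, 0.3, 0, 0, 0, 0, 0, 0, 0.6, 0, 0, 0, 0, 0, 0, 0.6, 0, 0, 0, 0, 0, 0, 0, 0, -2, 0, 0, 0, 0, 0, 0, -4, 0, 0, 0, 0, 0, 0, -4, 0, 0, 0, 0, 3, 0, -4, 0, 0, 0, 0, 4, 0, 0, 0, 0, 0, 0, 4, 0, 0, 0, 0, 0, 0, 4, 0, 0, 0, 0, 0, 0, 4, 0, 0, 0, 0, 0, 0, 4, 0, 0, 0, 0, 0, 0, 0, 0, 0, 0])

```text
t: 12.3
tool_pos: [0.3649, 0.3132, 0.1863]
eef_rot: [-0.813, -3.033, 0.0]
contact_force: [0.5, -0.2, 0.5]
finger_gap: 0.0005
```

Run:
```python
from h import *
where()
a=snap('top','t6')['image'][:,:,::-1]; b=snap('side','s6')['image'][:,:,::-1]
k=cv2.hconcat([cv2.resize(a[150:270,190:310],(400,400),interpolation=cv2.INTER_CUBIC),cv2.resize(b[150:270,280:400],(400,400),interpolation=cv2.INTER_CUBIC)])
cv2.imwrite('pics/m7.png',k)
d=load('t6'); print((px(d,[W(98,0,68),W(28,28,87),W(28,-28,87)])-[190,150])*400/120)
df=cv2.absdiff(load('side0')['image'],load('s6')['image']).max(2)
for n,(x0,y0,x1,y1) in dict(post=(318,240,345,280),cap=(365,255,385,272),src=(365,275,490,345),ring=(450,365,485,395),driver=(255,188,280,216)).items(): print(n,(df[y0:y1,x0:x1]>40).sum())
```

```text
t 12.3 unit xyz mm [-227.7   -0.3  186.3] turn left [-0.0003 -0.0011  0.0034] F [ 0.5 -0.2  0.5] gap 0.0005 q6 -0.34
[[242.84241066  84.56602296]
 [154.24734299 138.49624424]
 [220.56074362 177.64273304]]
post 0
cap 0
src 0
ring 0
driver 267
```

View pics/m7.png

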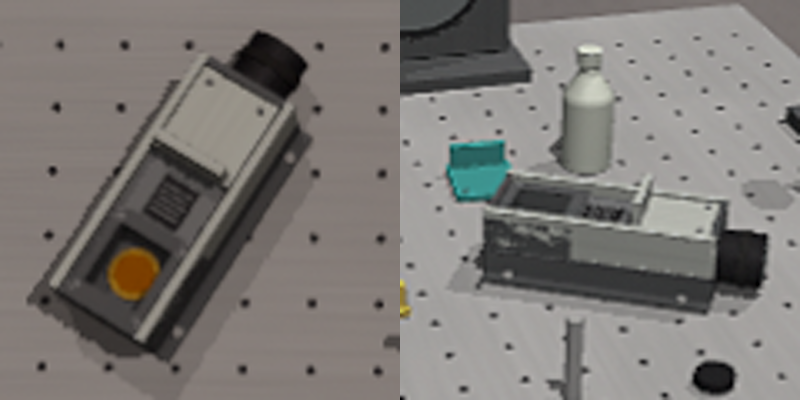

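The cover lies flat against the stop, and its rib is within about 2 mm of the predicted line. The tab is in and the compartment is open. The driver patch differs only where the arm or its shadow covers it, since the tips never went low there. I hand in.

```bash
python3 -c "
from h import *
print(close_job())"
```

```text
the job is handed in; nothing more can be done
None
```

The camera unit's filter compartment is open and the job is handed in at about 12.4 s of the 43 s allowed. No verdict was reported.

- **Tab:** I pressed it with the shut fingertips. It moved about 9 mm at 4 N, then stopped hard at 19 N. In the pictures it stayed in.
- **Cover:** I pushed it by its rib along the rails until the force rose to about 9 N at the end stop. The last pictures show it flat between the rails, with its rib within about 2 mm of the predicted home position. The arm had been withdrawn and read about zero force.
- **Other things:** the source unit, post, lens cap and ring showed no pixel change. The bottle looks undisturbed in the last side picture. I made no separate check of the mirror.

**Checks that disagreed:**
- **Fingertip height:** the real fingertips sat about 24 mm higher than the reported TCP. I saw this in the images and confirmed it by contact on the tab, so I worked from the contact force instead.
- **Screwdriver patch:** the pixels around the screwdriver changed. I put this down to the arm and its shadow crossing it, because the arm never went low there. I did not check it separately.

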